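Release both latches of an anti-theft case on the bench stop

ROBOT

A 6-joint arm with a two-finger parallel gripper is mounted at the origin on the work surface. World frame = base frame: x ahead of the robot, y to its left, z up, the work surface at z = 0. Lengths are in m, angles in rad, forces in N, time in s.
With the tool pointing down it reaches from about 0.35 to 0.775 m from the base axis. Payload 5.5 kg.
Tool frame: the origin (TCP) lies midway between the tips of the shut fingers; the grasp point (between the pads) lies 19 mm behind it; z points along the fingers, y is the line along which they close (so a half turn about z gives the same grasp; the last joint's range is limited). The gripper opens to 85 mm and grips with 20 to 120 N. Pads are 22 mm wide; open, the fingers measure 114 mm over their backs; the gripper's body (76 mm by 85 mm) begins 54 mm behind the grasp point. The pads swing forward as they close: fully open they stand 13 mm farther back than shut.
Start: joints at [1, 0.313, 0.046, 1.304, 0, 1.431], TCP at [0.24, 0.522, 0.2] pointing down, gripper open.
Joint ranges: [-2.76, 2.76], [-0.86, 1.69], [-1.03, 1.26], [-2.2, 2.34], [-1.47, 1.5], [-3.14, 3.14]. Speed limits (rad/s): [2.57, 2.57, 3.14, 3.14, 3.14, 3.14].

INTERFACE

Orientations are given as a unit quaternion [w, x, y, z].
In Python, from workcell import get_state, read_camera, camera_info, hand_in, recognise gives the robot as it stands.
- The arm moves only by the tool arm_command, never from a script. Its argument "moves" is one flat list of numbers, 7 for each row, row after row: the opening, from -1 (shut) to 1 (fully open), then the shift along the tool's x, y, z in mm, then the turn, a rotation vector about the tool's x, y, z in rad. A call has 1 to 8 rows; each row shifts and turns the commanded pose from where the row before left it, along the tool's axes as they then stand; what a row does not reach is not made up. A row lasts 1/8 s, in which the tool goes at most 62.5 mm and 10.7 degrees, less where a joint would pass 70% of its speed; a pose out of reach is approached as far as the arm can. A call with a gripper value outside its range is refused whole. The fingers move at their own pace and stop on an object; "newtons" is the grip in N (left out, the last holds). Time passes only in rows, so rows that do not move let the fingers close. It gives the time, the measured TCP pose, the force, the opening and the grip force at its end, in the units of the state.
- get_state(): the state, without advancing time (a new reading comes with each control period).
- read_camera(name): name is "scene" or "top"; returns (picture, depth): 400x640x3 uint8, blue, green, red; 400x640 float32, m along the optical axis (not along the pixel's ray), 0 where there is no reading.
- camera_info(name): a dict with "fovy" (degrees; the focal length in pixels is half the picture's height over the tangent of half this angle, whatever the lens; pixels are square), "cx", "cy" (the principal point, pixels), "eye" and "orientation" of the camera in the world. Camera axes: x right, y down, z forward; pixel columns grow to the right and rows downward; lengths in m; the calibration is good to about 2 mm. A picture is of the moment at which its call begins. camera_info takes no time and is no camera call.
- hand_in(): hands the job in; it is judged then, once.
Trained networks look in the newest picture that a camera, given by its name, has taken for a name from the list of things; names that differ only in an ending like _2 or _b are one class to them, and where a whole thing is asked for, a point or a joint stands for the part that bears it (a point fixed in the world has none). Each returns a list of dicts, best first, with "confidence" (0 to 1); they miss things now and then, are a little off and sometimes report something else, mostly with a low value. They report only what shows in the picture. A call takes as long as a camera call.
- recognise(camera, label): "point" ([column, row] in pixels, amid what is visible of it).
The state is a dict: "clock": time; "joint_pos": joint angles; "qvel": joint speeds; "tau": joint torques, N m; "tcp_pos": TCP position; "orientation": TCP orientation; "wrist_force": force on the tool from outside, world axes, zero at the start; "ft_torque": the same for the moment, N m; "finger_gap": finger opening in m; "grip_force": force on a finger pad.
Only numpy, scipy, OpenCV 4.12 (cv2) and the standard library are available. Lean on these libraries where they do the work, as an engineer would, in place of code of your own. Each camera call takes 0.05 s, during which the arm holds its last target. There are 200 camera calls.

TASK

Take the anti-theft case off the free-spinning turntable and push its red and its blue latch, one after the other in either order, fully in (flush) against the upright steel stop plate of the yellow bracket, turning the case between the two. Feel for the plate and press only as hard as it takes, because the case is brittle (keep the push on the plate below 35 N); do not push the latches with the gripper, and keep the case upright. Then set it down gently on the round green mat, wholly inside its edge, and let go; leave the other stock where it is.

Things in the scene. Friction and masses are not known exactly. Their poses are not given: they have to be found in the camera images.
- case: loose anti-theft case, an upright block 68 (x) x 60 (y) x 80 tall, about 0.3 kg: black lower part (38 tall), clear middle with a pink carton inside, black lid. Origin: centre of its underside, z up. The red latch is on its +x face, the blue latch on its +y face, both low down (11 to 29 above the underside), so the case can be gripped above them at 45 to 80
- button_a (a point): middle of the outer face of the red latch: an 18 wide, 18 tall button in the middle of the case's +x face, 20 above the underside. It starts standing 7 to 10 proud of the face
- button_b (a point): the same for the blue latch on the case's +y face
- latch_a (a joint): how far the red latch has been pushed in: 0 (10 mm proud of the case) to 0.010 (flush). It slides stiffly (about 5 N) and stays where it is pushed
- latch_b (a joint): the same for the blue latch
- bracket: fixed yellow bracket holding an upright steel stop plate 44 wide, 8 thick, 4 to 90 above the bench, centred on y = 0, its bare front facing the bracket's -x (to the robot). The front stands somewhere at x = 0 to 45, where is not reported; it is rigid. Origin: on the bench at x = 0. Behind: bar, foot (x 61 to 141, 80 wide, 8 tall), clamp (x 86 to 116, 80 tall). The bench before the plate is free
- turntable: turntable, fixed base under a white disc 200 in diameter that spins freely about the vertical; origin on the bench on the spin axis; the disc's top is 30 above the bench. The case stands on it off-centre at the start
- mat: fixed round green mat, 150 in diameter, 3 thick; origin: centre of its underside on the bench
- cream_jar: bystander, to be left alone: white cream jar with brass lid, 60 dia x 55 tall; origin: centre of its underside
- lotion: bystander, to be left alone: white lotion bottle, 44 dia x 115 tall; origin: centre of its underside
- pink_carton: bystander, to be left alone: pink carton 55 x 45 x 75 tall; origin: centre of its underside
- green_carton: bystander, to be left alone: green carton with a paper band, 50 x 40 x 90 tall; origin: centre of its underside
- red_carton: bystander, to be left alone: flat red carton, 30 (x) x 110 (y) x 25 tall; origin: centre of its underside
- compact: bystander, to be left alone: terracotta round compact, 64 dia x 16 tall; origin: centre of its underside
- perfume: bystander, to be left alone: amber perfume bottle with brass cap, 50 x 28 x 77 tall; origin: centre of its underside

How it is judged:
By the outcome, as a careful person would: the job done as asked, in the order asked, and still so for the second after the job is handed in, with the robot touching nothing.
It also fails if it takes over 72 s, if anything falls off the work surface, if the arm or the gripper's body presses on something with over 40 N, if the wrist force passes 120 N, or if a joint passes its speed limit or range.

## Working session

There is one attempt and no reset: what is moved stays moved. The work goes in short steps, Python scripts to look and compute and a tool call to move; the robot and the scene stay as the last step left them, time stands still between calls to the robot, and variables do not carry over. Pictures are saved under pics/ and viewed, at most 13 in all, crops included, and the job is handed in when it is done.

Besides the shell and the picture viewer there is one more tool, called after "Call:" as name(argument=value, ...) on one line, values as JSON. arm_command: Moves the arm, as the interface text tells. Its arguments: {"type":"object","properties":{"moves":{"type":"array"},"newtons":{"type":"number"}},"required":["moves"]}

```bash
mkdir -p pics
cat > h.py <<'E'
import numpy as np, cv2
from scipy.spatial.transform import Rotation as R
from workcell import *
def cam(n):
    i=camera_info(n); q=i["orientation"]
    return i,200/np.tan(np.radians(i["fovy"])/2),R.from_quat([q[1],q[2],q[3],q[0]]).as_matrix(),np.array(i["eye"])
def cloud(n,d):
    i,f,M,e=cam(n)
    v,u=np.mgrid[0:400,0:640]
    P=np.stack([(u-i["cx"])/f*d,(v-i["cy"])/f*d,d],-1)
    return P@M.T+e
E
python3 - <<'E'
from h import *
np.set_printoptions(precision=3,suppress=True)
for n in("top","scene"):
    p,d=read_camera(n); cv2.imwrite(f"pics/{n}0.png",p); np.savez(f"{n}0.npz",p=p,d=d)
    print(n,camera_info(n)); C=cloud(n,d)
    for l in["case","button_a","button_b","bracket","turntable","mat","cream_jar","lotion","pink_carton","green_carton","red_carton","compact","perfume"]:
        for r in recognise(n,l)[:2]:
            u,v=map(int,np.round(r["point"])); print(l,round(r["confidence"],2),u,v,C[v,u],d[v,u])
s=get_state();print(s)
E
```

```text
top {'fovy': 43.665682807198195, 'cx': 324.7216451989722, 'cy': 198.9570378024325, 'eye': array([0.205, 0.001, 1.847]), 'orientation': array([ 0.068, -0.704,  0.704, -0.07 ])}
case 0.74 260 228 [0.444 0.223 0.111] 1.7485359
case 0.24 314 139 [0.799 0.037 0.021] 1.9058493
bracket 0.61 322 173 [0.656 0.007 0.058] 1.8425356
bracket 0.18 257 227 [0.447 0.234 0.114] 1.7459484
turntable 0.88 253 236 [0.425 0.258 0.034] 1.820426
mat 0.65 400 219 [ 0.492 -0.284  0.006] 1.8624197
cream_jar 0.59 263 152 [0.738 0.227 0.051] 1.8643734
cream_jar 0.18 250 233 [0.436 0.269 0.035] 1.8212067
lotion 0.56 380 162 [ 0.692 -0.206  0.078] 1.8299596
pink_carton 0.63 410 160 [ 0.7   -0.316  0.078] 1.832106
green_carton 0.61 239 159 [0.705 0.312 0.074] 1.8346981
red_carton 0.75 314 140 [0.797 0.037 0.015] 1.9114224
compact 0.6 206 257 [0.35  0.429 0.021] 1.8180515
perfume 0.5 445 256 [ 0.35  -0.431  0.066] 1.7765237
scene {'fovy': 53.79921904097105, 'cx': 312.7133173934433, 'cy': 201.25272561084452, 'eye': array([1.155, 0.053, 0.99 ]), 'orientation': array([-0.188,  0.637,  0.719, -0.205])}
case 0.69 402 193
[... 549 characters left out ...]
3 434 268 [0.744 0.312 0.089] 0.9658485
red_carton 0.61 321 289 [0.806 0.043 0.021] 1.0052966
compact 0.78 462 165 [0.35  0.437 0.013] 1.2322761
perfume 0.63 185 133 [ 0.364 -0.435  0.053] 1.2387758
perfume 0.48 320 288 [0.805 0.04  0.024] 1.0028626
{'clock': 1.4, 'joint_pos': array([1.   , 0.313, 0.046, 1.304, 0.   , 1.431]), 'qvel': array([ 0.001,  0.   ,  0.002, -0.   ,  0.001,  0.   ]), 'tau': array([ -0.001, -48.046,  29.881,   0.   ,  -0.   ,   0.   ]), 'tcp_pos': array([0.24 , 0.523, 0.2  ]), 'orientation': array([0.   , 0.214, 0.977, 0.   ]), 'wrist_force': array([ 0.087,  0.912, -0.179]), 'ft_torque': array([0.006, 0.002, 0.033]), 'grip_force': 0.0, 'finger_gap': 0.0853519073242132}
```

View pics/top0.png

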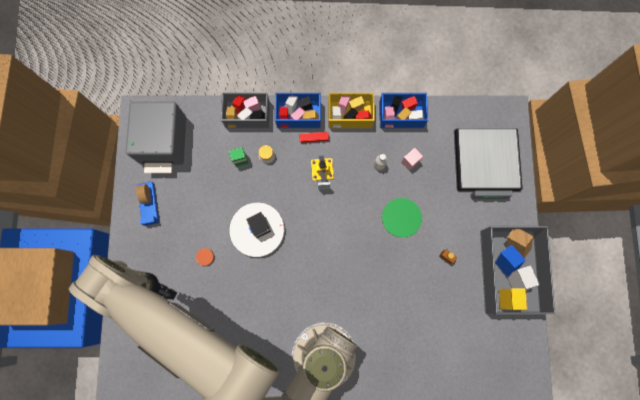

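View pics/scene0.png

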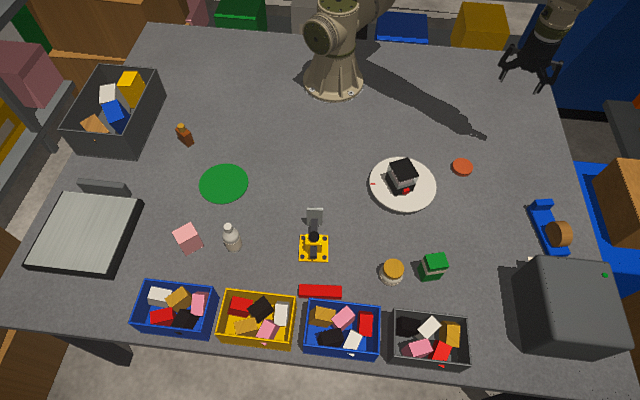

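The top view shows the case at about (259,226) on the white disc, the bracket at (322,172), and the mat at (402,217). In the scene view the case is at (402,180), with a red latch near (405,192). I'll zoom in and fit the geometry.

Run:
```python
from h import *
np.set_printoptions(precision=4,suppress=True)
T=np.load("top0.npz");S=np.load("scene0.npz")
a=cv2.resize(T["p"][195:265,220:300],(400,350),interpolation=cv2.INTER_CUBIC)
b=cv2.resize(S["p"][145:215,362:442],(400,350),interpolation=cv2.INTER_CUBIC)
c=cv2.resize(T["p"][150:195,300:345],(350,350),interpolation=cv2.INTER_CUBIC)
cv2.imwrite("pics/crop.png",cv2.hconcat([a[:, :],b]))
for n,Z in(("top",T),("scene",S)):
    C=cloud(n,Z["d"]);ok=Z["d"]>0;X,Y,z=C[...,0],C[...,1],C[...,2]
    m=ok&(abs(X-.45)<.12)&(abs(Y-.24)<.12)&(z>.095)&(z<.13)
    P=C[m];r=cv2.minAreaRect((P[:,:2]*1000).astype(np.float32))
    print(n,"lid",m.sum(),r,np.median(P[:,2]),P[:,:2].mean(0))
    g=Z["p"].astype(int);m=ok&(g[...,1]>g[...,2]+50)&(g[...,1]>g[...,0]+50)&(abs(Y+.28)<.12)&(abs(X-.49)<.12)
    c,rad=cv2.minEnclosingCircle((C[m][:,:2]*1000).astype(np.float32));print("mat",c,rad,C[m].mean(0))
    m=ok&(abs(X-.43)<.14)&(abs(Y-.25)<.14)&(g.min(-1)>150)&(z>.015)&(z<.05)
    c,rad=cv2.minEnclosingCircle((C[m][:,:2]*1000).astype(np.float32));print("disc",c,rad,np.median(z[m]))
    m=ok&(abs(X-.65)<.1)&(abs(Y)<.06)&(z>.06)
    for p in C[m][::max(1,m.sum()//25)]:print(p,end=" ")
    m=ok&(abs(X-.65)<.12)&(abs(Y)<.08)&(g[...,2]>g[...,0]+80)&(g[...,1]>g[...,0]+60)
    P=C[m];print("\nyellow",cv2.minAreaRect((P[P[:,2]<.02][:,:2]*1000).astype(np.float32)),P.min(0),P.max(0))
```

```text
top lid 339 ((462.5170593261719, 235.02633666992188), (71.58483123779297, 59.638526916503906), 27.14290428161621) 0.11055753831275839 [0.4617 0.2349]
mat (499.63397216796875, -290.9966735839844) 74.4703369140625 [ 0.4997 -0.2908  0.0039]
disc (453.4161071777344, 247.7427215576172) 100.38624572753906 0.03058777074027441
[0.6954 0.0101 0.0941] [0.6971 0.0138 0.0746] [ 0.695  -0.0008  0.082 ] [0.6963 0.0176 0.0638] [ 0.6894 -0.0008  0.0885] [0.6927 0.025  0.0629] [0.6883 0.0101 0.0789] [ 0.6874 -0.0045  0.0823] [0.6841 0.0174 0.0805] [0.6833 0.0028 0.0833] [0.6855 0.0213 0.0614] [0.6795 0.0065 0.0837] [0.678  0.0175 0.0749] [0.6776 0.0028 0.0766] [0.6746 0.0138 0.0736] [ 0.6774 -0.0009  0.0629] [0.6741 0.0213 0.0611] [0.6146 0.0173 0.0889] [0.6152 0.0028 0.0864] [ 0.613  -0.0116  0.0958] [0.6094 0.0172 0.0953] [0.6104 0.0028 0.091 ] [ 0.6095 -0.0116  0.0947] [0.6062 0.0172 0.0931] [0.607  0.0028 0.0899] [ 0.6094 -0.0117  0.0791] [0.6058 0.0174 0.0788] [0.6087 0.0028 0.0659] [ 0.609  -0.0118  0.0644] 
yellow ((686.1964111328125, 7.124507904052734), (82.45230102539062, 81.5152359008789), 
[... 470 characters left out ...]
.612  0.0065 0.0892] [ 0.6184 -0.0142  0.0903] [0.6138 0.0094 0.0875] [ 0.6168 -0.0117  0.0829] [0.6132 0.0122 0.0818] [ 0.6132 -0.0094  0.0723] [0.6134 0.015  0.0776] [ 0.6153 -0.0064  0.0711] [0.6131 0.0178 0.0723] [ 0.6158 -0.0036  0.0671] [0.6127 0.0206 0.0669] [0.6154 0.0073 0.0633] [0.6773 0.001  0.0796] [0.6787 0.0038 0.0773] [0.6837 0.0044 0.0813] [0.6872 0.0022 0.0818] [ 0.6889 -0.0028  0.0783] [0.6853 0.0203 0.0768] [0.691  0.013  0.0806] [0.6938 0.0108 0.0798] [0.6975 0.0086 0.0809] [0.6991 0.0088 0.0783] [0.6989 0.014  0.0735] 
yellow ((683.1236572265625, 7.213401794433594), (87.35812377929688, 78.4635238647461), 5.301937103271484) [ 0.6379 -0.0338 -0.0033] [0.7278 0.0501 0.0788]
```

View pics/crop.png

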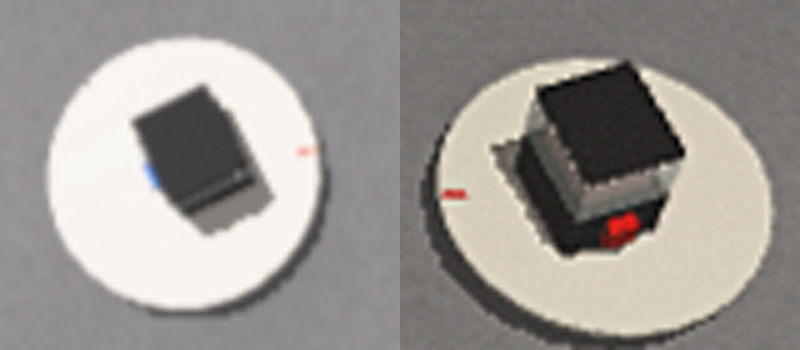

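The case is centred at about (0.463, 0.235) with a yaw of about 27.4°, so its +x points to +x/+y. Blue faces left in the top crop at (152,176), and red faces the scene camera in that crop at (620,230). The plate front is near x≈0.608 with the bracket yawed about +5°, and the mat is at (0.500,-0.290). I'll approach above the case and then turn.

Call:
arm_command(moves=[1,-40.4,-21.1,0,0,0,0,1,-40.4,-21.1,0,0,0,0,1,-40.4,-21.1,0,0,0,0,1,-40.4,-21.1,0,0,0,0,1,-40.4,-21.1,0,0,0,0,1,-40.4,-21.1,0,0,0,0,1,-40.4,-21.1,0,0,0,0,1,-40.4,-21.1,0,0,0,0], newtons=70)

```text
clock: 2.4
tcp_pos: [0.4642, 0.2329, 0.2004]
orientation: [0.0, 0.214, 0.977, 0.0]
wrist_force: [0.5, 1.6, -0.1]
finger_gap: 0.0853
grip_force: 0.0
```

Call:
arm_command(moves=[1,0,0,0,0,0,-0.182,1,0,0,0,0,0,-0.182,1,0,0,0,0,0,-0.182,1,0,0,0,0,0,-0.182,1,0,0,0,0,0,-0.182,1,0,0,0,0,0,0])

```text
clock: 3.15
tcp_pos: [0.4633, 0.2341, 0.2003]
orientation: [0.0, -0.236, 0.972, 0.0]
wrist_force: [-0.5, 0.3, 0.7]
finger_gap: 0.0855
grip_force: 0.0
```

```bash
cat >> h.py <<'E'
def st():
    s=get_state();q=s["orientation"];M=R.from_quat([q[1],q[2],q[3],q[0]]).as_matrix()
    print("t",round(s["clock"],2),"tcp",np.round(s["tcp_pos"],4),"th",round(np.degrees(np.arctan2(M[1,1],M[0,1])),2),"z",np.round(M[:,2],3),"F",np.round(s["wrist_force"],1),"M",np.round(s["ft_torque"],2),"gap",round(s["finger_gap"],4),"grip",round(s["grip_force"],1))
    return s,M
def to(x,y,z,th):
    s,M=st();print("shift mm",np.round(M.T@(np.array([x,y,z])-s["tcp_pos"])*1000,1),"rz",round(-np.radians(th-np.degrees(np.arctan2(M[1,1],M[0,1]))),3))
E
python3 -c "
from h import *
to(.463,.235,.074,117.4)"
```

```text
t 3.15 tcp [0.4633 0.2341 0.2003] th 117.34 z [ 0.  0. -1.] F [-0.5  0.3  0.7] M [-0.04 -0.    0.02] gap 0.0855 grip 0.0
shift mm [-1.000e-01  9.000e-01  1.263e+02] rz -0.001
```

Call:
arm_command(moves=[1,0,1,30,0,0,0,1,0,0,30,0,0,0,1,0,0,30,0,0,0,1,0,0,20,0,0,0,1,0,0,16,0,0,0,1,0,0,0,0,0,0])

```text
clock: 3.9
tcp_pos: [0.4617, 0.2347, 0.0731]
orientation: [-0.001, -0.236, 0.972, -0.0]
wrist_force: [0.3, -0.0, 0.1]
finger_gap: 0.0851
grip_force: 0.0
```

Call:
arm_command(moves=[-1,0,0,0,0,0,0,-1,0,0,0,0,0,0,-1,0,0,0,0,0,0,-1,0,0,0,0,0,0,-1,0,0,0,0,0,0,-1,0,0,0,0,0,0])

```text
clock: 4.65
tcp_pos: [0.4668, 0.237, 0.0788]
orientation: [0.005, -0.237, 0.971, 0.001]
wrist_force: [-1.4, 1.1, 17.8]
finger_gap: 0.0001
grip_force: 9.1
```

Run:
```python
from h import *
to(.463,.235,.16,117.4)
for n in("top","scene"):
    p,d=read_camera(n);np.savez(n+"1.npz",p=p,d=d)
    if n=="top":a=cv2.resize(p[195:265,220:300],(400,350),interpolation=cv2.INTER_CUBIC)
    else:b=cv2.resize(p[145:215,362:442],(400,350),interpolation=cv2.INTER_CUBIC)
cv2.imwrite("pics/grip.png",cv2.hconcat([a,b]))
```

```text
t 4.65 tcp [0.4668 0.237  0.0788] th 117.44 z [ 0.009  0.004 -1.   ] F [-1.4  1.1 17.8] M [ 0.38  0.3  -0.06] gap 0.0001 grip 9.1
shift mm [  3.5  -0.1 -81.2] rz 0.001
```

View pics/grip.png

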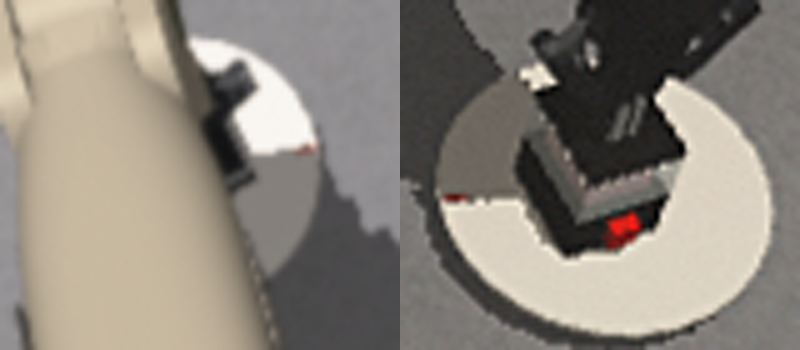

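The gap reads 0 with 18 N of upward force. In the scene crop the gripper ends over the lid at about (610,150), and no finger shows on the case's sides. I'll check where the gripper really is against the depth data.

Run:
```python
from h import *
np.set_printoptions(precision=3,suppress=True)
s=get_state();print(s["joint_pos"],s["tau"])
for n in("top","scene"):
    i,f,M,e=cam(n)
    for P in([.4668,.237,.079],[.463,.235,.11],[.467,.237,.16]):
        c=M.T@(np.array(P)-e);print(n,P,np.round([c[0]/c[2]*f+i["cx"],c[1]/c[2]*f+i["cy"],c[2]],2))
    a=np.load(n+"0.npz");b=np.load(n+"1.npz");C=cloud(n,b["d"])
    X,Y,z=C[...,0],C[...,1],C[...,2]
    m=(b["d"]>0)&(abs(X-.46)<.1)&(abs(Y-.24)<.1)&(z>.04)&(z<.3)
    v,u=np.nonzero(m);k=slice(None,None,max(1,len(u)//45))
    print(np.c_[u,v,C[m]][k])
p,d=read_camera("scene");cv2.imwrite("pics/g2.png",cv2.resize(p[90:220,340:500],(800,600*650//600)[:1]+(600,),interpolation=cv2.INTER_CUBIC))
```

```text
[ 0.316  0.276 -0.314  0.971  0.001 -0.163] [ -1.124 -34.023  20.881  -0.392  -0.626  -0.013]
top [0.4668, 0.237, 0.079] [257.49 222.94   1.78]
top [0.463, 0.235, 0.11] [256.89 222.71   1.75]
top [0.467, 0.237, 0.16] [254.42 219.4    1.7 ]
[[267.    206.      0.506   0.19    0.202]
 [267.    207.      0.503   0.191   0.199]
 [264.    208.      0.501   0.202   0.19 ]
 [268.    208.      0.499   0.187   0.203]
 [263.    209.      0.491   0.2     0.226]
 [267.    209.      0.496   0.19    0.202]
 [262.    210.      0.488   0.204   0.226]
 [266.    210.      0.491   0.192   0.211]
 [270.    210.      0.495   0.181   0.189]
 [264.    211.      0.486   0.198   0.218]
 [268.    211.      0.489   0.187   0.201]
 [262.    212.      0.476   0.199   0.259]
 [266.    212.      0.486   0.194   0.198]
 [270.    212.      0.486   0.18    0.2  ]
 [264.    213.      0.478   0.197   0.226]
 [268.    213.      0.482   0.186   0.203]
 [263.    214.      0.475   0.2     0.225]
 [267.    214.      0.479   0.19    0.199]
 [265.    215.      0.477   0.198   0.191]
 [263.    216.      0.477   0.207   0.169]

[... 2549 characters left out ...]
51   0.121]
 [395.    170.      0.472   0.212   0.11 ]
 [408.    171.      0.475   0.246   0.116]
 [389.    173.      0.457   0.201   0.075]
 [400.    174.      0.483   0.226   0.109]
 [409.    175.      0.483   0.251   0.109]
 [417.    176.      0.481   0.274   0.105]
 [393.    178.      0.481   0.211   0.085]
 [404.    179.      0.497   0.237   0.107]
 [415.    180.      0.481   0.272   0.086]
 [399.    182.      0.506   0.224   0.103]
 [412.    183.      0.483   0.267   0.073]
 [402.    185.      0.503   0.236   0.086]
 [395.    187.      0.497   0.22    0.065]
 [393.    189.      0.49    0.218   0.044]
 [398.    191.      0.502   0.231   0.054]
 [404.    194.      0.503   0.25    0.044]]
```

View pics/g2.png

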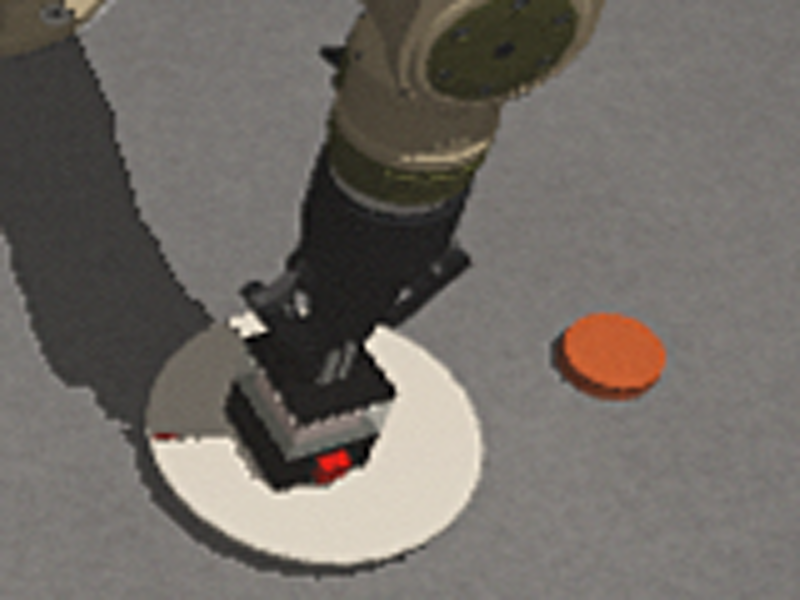

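The fingers are shut on top of the lid, with tips at about z 0.11 while the TCP reads 0.079. The real tips seem to be about 30 mm higher than reported. I'll lift and measure that.

Call:
arm_command(moves=[-1,0,0,-30,0,0,0,-1,0,0,-35,0,0,0,-1,0,0,-35,0,0,0,-1,0,0,0,0,0,0])

```text
clock: 5.3
tcp_pos: [0.4652, 0.2358, 0.178]
orientation: [0.004, -0.237, 0.971, 0.0]
wrist_force: [0.8, 0.3, -0.7]
finger_gap: 0.0002
grip_force: 0.0
```

Run:
```python
from h import *
np.set_printoptions(precision=3,suppress=True)
s,M_=st()
p,d=read_camera("scene");np.savez("scene2.npz",p=p,d=d)
i,f,M,e=cam("scene");C=cloud("scene",d)
t=s["tcp_pos"]
for k in(0,.02,.03,.04,.07):
    c=M.T@(t+[0,0,k]-e);print(k,c[0]/c[2]*f+i["cx"],c[1]/c[2]*f+i["cy"])
X,Y,z=C[...,0],C[...,1],C[...,2]
m=(d>0)&(abs(X-t[0])<.05)&(abs(Y-t[1])<.06)&(z>.13)&(z<.3)
v,u=np.nonzero(m);o=np.argsort(z[m]);print(np.c_[u,v,C[m]][o][:200:8])
a=p[110:210,350:450].copy()
cv2.imwrite("pics/g3.png",cv2.resize(a,(600,600),interpolation=cv2.INTER_CUBIC))
```

```text
t 5.3 tcp [0.465 0.236 0.178] th 117.43 z [ 0.007  0.002 -1.   ] F [ 0.8  0.3 -0.7] M [-0.01  0.03  0.1 ] gap 0.0002 grip 0.0
0 408.9581430520761 153.60630297876165
0.02 410.61884948173383 148.7155865442148
0.03 411.46990312328506 146.20926636800323
0.04 412.33521960840744 143.66094266714043
0.07 415.0204240569988 135.75311904924143
[[413.    149.      0.476   0.239   0.21 ]
 [411.    147.      0.475   0.233   0.216]
 [409.    147.      0.478   0.227   0.219]
 [417.    145.      0.472   0.247   0.222]
 [413.    146.      0.478   0.236   0.224]
 [415.    145.      0.476   0.241   0.226]
 [413.    145.      0.479   0.235   0.228]
 [419.    141.      0.468   0.249   0.233]
 [409.    141.      0.473   0.224   0.235]
 [415.    142.      0.476   0.238   0.237]
 [417.    141.      0.476   0.242   0.241]
 [418.    139.      0.472   0.244   0.245]
 [415.    140.      0.481   0.235   0.249]
 [414.    139.      0.48    0.232   0.252]
 [419.    138.      0.477   0.244   0.254]
 [429.    134.      0.462   0.269   0.256]
 [407.    141.      0.493   0.214   0.257]
 [408.    140.      0.491   0.216   0.258]
 [411.    137.      0.481   0.223   0.259]
 [416.    137.      0.479   0.235   0.259]
 [422.    135.      0.472   0.25    0.26 ]
 [410.    134.      0.473   0.221   0.261]
 [412.    134.      0.474   0.225   0.262]
 [408.    139.      0.492   0.215   0.263]
 [430.    132.      0.463   0.269   0.264]]
```

View pics/g3.png

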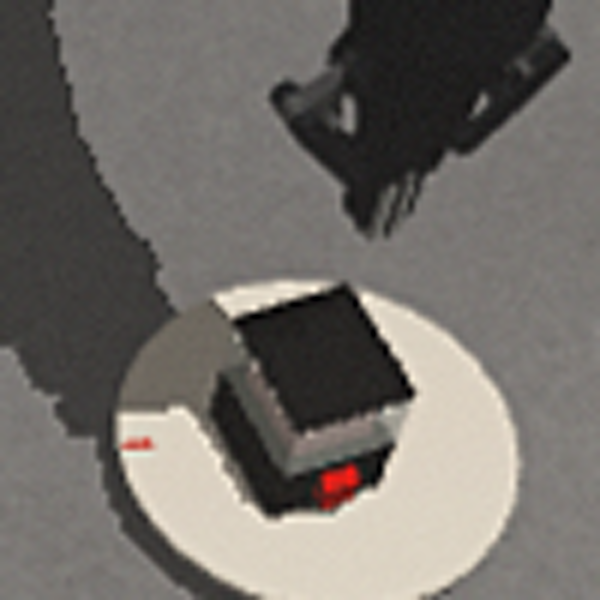

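The shut tips measure at z≈0.209 against a reported 0.178, so the reported TCP is 31 mm too low. That matches the 0.110 lid contact at a reported 0.079. The crop shows the case still standing in place. I'll recheck its pose and use this offset.

Run:
```python
from h import *
s,M=st()
for n in("scene",):
    d=np.load("scene2.npz")["d"];C=cloud(n,d);X,Y,z=C[...,0],C[...,1],C[...,2]
    m=(d>0)&(abs(X-.45)<.12)&(abs(Y-.24)<.12)&(z>.095)&(z<.13)
    P=C[m];print(m.sum(),cv2.minAreaRect((P[:,:2]*1000).astype(np.float32)))
a=np.cross(M[:,2],[0,0,-1]);print("tilt fix tool rotvec",np.round(M.T@a,4))
to(.463,.235,.044,117.4)
```

```text
t 5.35 tcp [0.4642 0.2355 0.1761] th 117.44 z [ 0.004  0.001 -1.   ] F [-0.5  0.3 -0.5] M [-0.02  0.08 -0.  ] gap -0.0003 grip 0.0
503 ((462.8593444824219, 235.4718017578125), (70.0757064819336, 61.355018615722656), 27.663209915161133)
tilt fix tool rotvec [-0.0006  0.0042 -0.    ]
t 5.35 tcp [0.4642 0.2355 0.1761] th 117.44 z [ 0.004  0.001 -1.   ] F [-0.5  0.3 -0.5] M [-0.02  0.08 -0.  ] gap -0.0003 grip 0.0
shift mm [  1.8   0.2 132.1] rz 0.001
```

Call:
arm_command(moves=[1,0,0,0,0,0,0,1,0,0,0,0,0,0,1,0,0,0,0,0,0,1,0,0,0,0,0,0,1,0,0,0,0,0,0,1,0,0,0,0,0,0])

```text
clock: 6.1
tcp_pos: [0.4629, 0.235, 0.1742]
orientation: [-0.0, -0.237, 0.971, 0.0]
wrist_force: [-0.2, 0.5, -0.9]
finger_gap: 0.0851
grip_force: 0.0
```

```bash
python3 -c "
from h import *
to(.463,.235,.044,117.4)"
```

```text
t 6.1 tcp [0.4629 0.235  0.1742] th 117.46 z [-0.  0. -1.] F [-0.2  0.5 -0.9] M [ 0.05  0.08 -0.  ] gap 0.0851 grip 0.0
shift mm [-1.000e-01 -1.000e-01  1.302e+02] rz 0.001
```

Call:
arm_command(moves=[1,0,0,35,0,0,0,1,0,0,35,0,0,0,1,0,0,20,0,0,0,1,0,0,20,0,0,0,1,0,0,20,0,0,0,1,0,0,0,0,0,0])

```text
clock: 6.85
tcp_pos: [0.4615, 0.2346, 0.0429]
orientation: [-0.002, -0.237, 0.971, -0.0]
wrist_force: [-0.7, 0.9, 0.2]
finger_gap: 0.0854
grip_force: 0.0
```

Call:
arm_command(moves=[-1,0,0,0,0,0,0,-1,0,0,0,0,0,0,-1,0,0,0,0,0,0,-1,0,0,0,0,0,0,-1,0,0,0,0,0,0])

```text
clock: 7.48
tcp_pos: [0.4639, 0.2356, 0.0456]
orientation: [0.001, -0.237, 0.971, 0.0]
wrist_force: [-0.7, 0.7, 6.0]
finger_gap: 0.059
grip_force: 76.0
```

```bash
python3 -c "
from h import *
to(.463,.235,.1,117.4)"
```

```text
t 7.47 tcp [0.4639 0.2356 0.0456] th 117.46 z [ 0.003  0.001 -1.   ] F [-0.7  0.7  6. ] M [ 0.15  0.22 -0.01] gap 0.059 grip 76.0
shift mm [  1.   -0.1 -54.4] rz 0.001
```

The case is gripped: gap 59 mm, grip 76 N, with its underside at reported z − 0.0156. I'll lift it.

Call:
arm_command(moves=[-1,0,0,-10,0,0,0,-1,0,0,-20,0,0,0,-1,0,0,-20,0,0,0,-1,0,0,0,0,0,0,-1,0,0,0,0,0,0])

```text
clock: 8.1
tcp_pos: [0.4623, 0.2348, 0.0935]
orientation: [-0.001, -0.237, 0.971, -0.0]
wrist_force: [0.3, -0.1, -3.5]
finger_gap: 0.0587
grip_force: 75.8
```

Run:
```python
from h import *
s,M=st();np.set_printoptions(precision=3,suppress=True)
# refine plate from all earlier clouds: front/top edge
for n in("top0","scene0"):
    d=np.load(n+".npz")["d"];C=cloud(n[:-1],d);X,Y,z=C[...,0],C[...,1],C[...,2]
    m=(d>0)&(abs(X-.61)<.03)&(abs(Y)<.04)&(z>.07)
    P=C[m][:,:2]*1000;print(n,len(P),cv2.minAreaRect(P.astype(np.float32)),P.mean(0),P.min(0),P.max(0))
to(.537,-.006,s["tcp_pos"][2],95.2)
```

```text
t 8.1 tcp [0.4623 0.2348 0.0935] th 117.45 z [-0.001 -0.    -1.   ] F [ 0.3 -0.1 -3.5] M [-0.    0.01  0.04] gap 0.0587 grip 75.8
top0 40 ((610.7346801757812, 0.9926586151123047), (9.39748764038086, 40.43451690673828), 2.9837121963500977) [610.061   2.1  ] [605.56  -18.953] [616.479  21.02 ]
scene0 97 ((612.292236328125, 1.3105335235595703), (10.363838195800781, 43.31310272216797), 3.4182240962982178) [613.339   1.789] [606.084 -20.357] [618.571  23.048]
t 8.1 tcp [0.462 0.235 0.093] th 117.45 z [-0.001 -0.    -1.   ] F [ 0.3 -0.1 -3.5] M [-0.    0.01  0.04] gap 0.0587 grip 75.8
shift mm [  44.7 -248.1    0. ] rz 0.388
```

Call:
arm_command(moves=[-1,8.9,-30,0,0,0,0,-1,8.9,-45,0,0,0,0,-1,8.9,-48,0,0,0,0,-1,8.9,-48,0,0,0,0,-1,9,-45,0,0,0,0,-1,0,-30,0,0,0,0,-1,0,0,0,0,0,0.15,-1,0,0,0,0,0,0.15])

```text
clock: 9.1
tcp_pos: [0.5357, -0.0044, 0.0926]
orientation: [-0.001, -0.086, 0.996, 0.0]
wrist_force: [0.6, -0.5, -3.6]
finger_gap: 0.059
grip_force: 76.5
```

Call:
arm_command(moves=[-1,0,0,10,0,0,0.11,-1,0,0,15,0,0,0,-1,0,0,0,0,0,0,-1,0,0,0,0,0,0])

```text
clock: 9.6
tcp_pos: [0.5364, -0.0037, 0.0688]
orientation: [-0.0, -0.035, 0.999, 0.0]
wrist_force: [0.6, -0.8, -2.8]
finger_gap: 0.0592
grip_force: 76.5
```

Run:
```python
from h import *
to(.537,-.004,.0685,94)
p,d=read_camera("scene");np.savez("scene3.npz",p=p,d=d)
cv2.imwrite("pics/g4.png",cv2.resize(p[150:260,250:390],(763,600),interpolation=cv2.INTER_CUBIC))
```

```text
t 9.6 tcp [ 0.5364 -0.0037  0.0688] th 94.03 z [-0.001  0.    -1.   ] F [ 0.6 -0.8 -2.8] M [-0.03 -0.04  0.04] gap 0.0592 grip 76.5
shift mm [-0.6 -0.3  0.3] rz 0.0
```

View pics/g4.png

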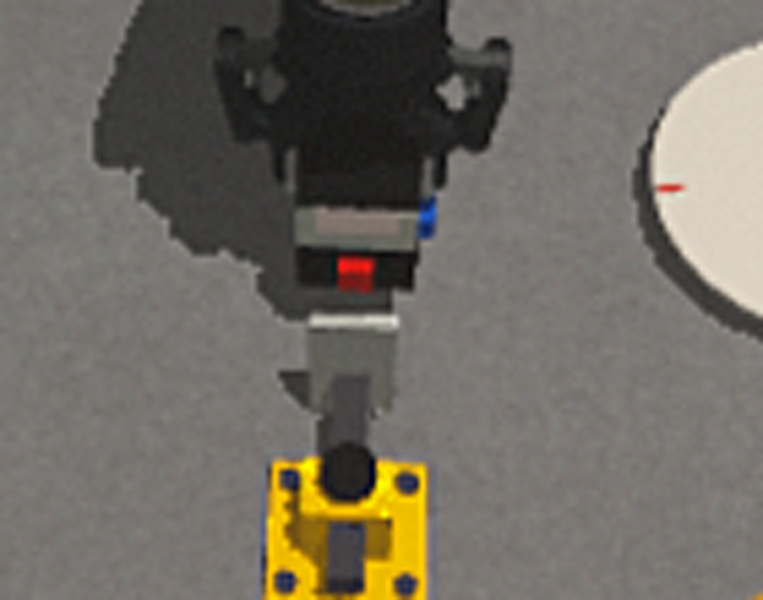

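The red latch at (355,272) lines up with the plate at (353,320), and blue is at (428,217). I'll approach until contact; forward is tool −x.

Call:
arm_command(moves=[-1,-10,0,0,0,0,0,-1,-10,0,0,0,0,0,-1,0,0,0,0,0,0,-1,-1.5,0,0,0,0,0,-1,-1.5,0,0,0,0,0,-1,-1.5,0,0,0,0,0,-1,0,0,0,0,0,0])

```text
clock: 10.52
tcp_pos: [0.5612, -0.0021, 0.0692]
orientation: [0.0, -0.035, 0.999, 0.0]
wrist_force: [-0.2, -0.3, -3.3]
finger_gap: 0.0594
grip_force: 76.6
```

Call:
arm_command(moves=[-1,-1.5,0,0,0,0,0,-1,-1.5,0,0,0,0,0,-1,0,0,0,0,0,0])

```text
clock: 10.9
tcp_pos: [0.5643, -0.0019, 0.0692]
orientation: [0.0, -0.035, 0.999, 0.0]
wrist_force: [0.3, 0.1, -4.3]
finger_gap: 0.0588
grip_force: 76.6
```

Call:
arm_command(moves=[-1,-1.5,0,0,0,0,0,-1,-1.5,0,0,0,0,0,-1,0,0,0,0,0,0])

```text
clock: 11.28
tcp_pos: [0.5657, -0.0017, 0.0687]
orientation: [-0.001, -0.035, 0.999, 0.0]
wrist_force: [-4.5, -0.4, -1.3]
finger_gap: 0.059
grip_force: 76.6
```

Call:
arm_command(moves=[-1,-1.5,0,0,0,0,0,-1,-1.5,0,0,0,0,0,-1,-1.5,0,0,0,0,0,-1,0,0,0,0,0,0])

```text
clock: 11.78
tcp_pos: [0.5705, -0.0013, 0.0687]
orientation: [-0.001, -0.035, 0.999, 0.0]
wrist_force: [-5.1, -1.0, -2.2]
finger_gap: 0.0585
grip_force: 76.6
```

Call:
arm_command(moves=[-1,-1.5,0,0,0,0,0,-1,-1.5,0,0,0,0,0,-1,0,0,0,0,0,0])

```text
clock: 12.15
tcp_pos: [0.5737, -0.0012, 0.0687]
orientation: [-0.001, -0.035, 0.999, 0.0]
wrist_force: [-4.5, -1.0, -3.2]
finger_gap: 0.0592
grip_force: 76.7
```

Call:
arm_command(moves=[-1,-1,0,0,0,0,0,-1,-1,0,0,0,0,0,-1,0,0,0,0,0,0])

```text
clock: 12.52
tcp_pos: [0.5738, -0.0011, 0.0688]
orientation: [-0.003, -0.035, 0.999, -0.0]
wrist_force: [-10.7, -1.5, 1.1]
finger_gap: 0.0587
grip_force: 77.2
```

Call:
arm_command(moves=[-1,-1.2,0,0,0,0,0,-1,0,0,0,0,0,0,-1,0,0,0,0,0,0])

```text
clock: 12.9
tcp_pos: [0.5738, -0.0011, 0.0686]
orientation: [-0.003, -0.035, 0.999, -0.0]
wrist_force: [-12.9, -1.8, 3.2]
finger_gap: 0.0592
grip_force: 77.4
```

Call:
arm_command(moves=[-1,-1.2,0,0,0,0,0,-1,0,0,0,0,0,0,-1,0,0,0,0,0,0,-1,5,0,0,0,0,0,-1,15,0,0,0,0,0,-1,20,0,0,0,0,0,-1,17,0,0,0,0,0,-1,0,0,0,0,0,0])

```text
clock: 13.9
tcp_pos: [0.5228, -0.0048, 0.0698]
orientation: [0.001, -0.034, 0.999, 0.0]
wrist_force: [1.1, -0.3, -2.7]
finger_gap: 0.0591
grip_force: 76.5
```

Run:
```python
from h import *
st()
p,d=read_camera("scene")
cv2.imwrite("pics/g5.png",cv2.resize(p[160:215,285:355],(763,600),interpolation=cv2.INTER_CUBIC))
```

```text
t 13.9 tcp [ 0.5228 -0.0048  0.0698] th 93.95 z [ 0.003  0.    -1.   ] F [ 1.1 -0.3 -2.7] M [-0.02 -0.03  0.03] gap 0.0591 grip 76.5
```

View pics/g5.png

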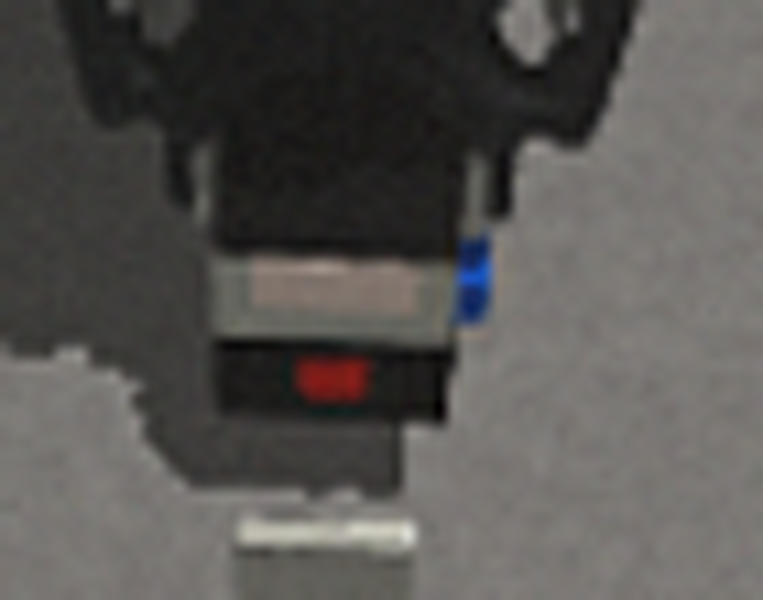

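The red latch at (333,380) no longer shows a lit top face, so it is flush. Blue still sticks out at (475,280). I'll turn the case 90°.

Call:
arm_command(moves=[-1,0,0,0,0,0,0.175,-1,0,0,0,0,0,0.175,-1,0,0,0,0,0,0.175,-1,0,0,0,0,0,0.175,-1,0,0,0,0,0,0.175,-1,0,0,0,0,0,0.175,-1,0,0,0,0,0,0.175,-1,0,0,0,0,0,0.175])

```text
clock: 14.95
tcp_pos: [0.5244, -0.0049, 0.0696]
orientation: [0.001, 0.62, 0.785, 0.001]
wrist_force: [-0.1, -0.0, -3.3]
finger_gap: 0.0588
grip_force: 76.6
```

Call:
arm_command(moves=[-1,0,0,0,0,0,0.17,-1,0,0,0,0,0,0,-1,0,0,0,0,0,0,-1,0,0,0,0,0,0])

```text
clock: 15.45
tcp_pos: [0.5226, -0.0048, 0.0692]
orientation: [0.0, 0.681, 0.732, 0.0]
wrist_force: [0.3, 0.8, -2.7]
finger_gap: 0.0591
grip_force: 76.6
```

Run:
```python
from h import *
to(.545,-.003,.0690,4)
p,d=read_camera("scene")
cv2.imwrite("pics/g6.png",cv2.resize(p[150:240,260:375],(763,600),interpolation=cv2.INTER_CUBIC))
```

```text
t 15.45 tcp [ 0.5226 -0.0048  0.0692] th 4.1 z [ 0.001  0.    -1.   ] F [ 0.3  0.8 -2.7] M [-0.01  0.04 -0.01] gap 0.0591 grip 76.6
shift mm [ 0.2 22.5  0.2] rz 0.002
```

View pics/g6.png

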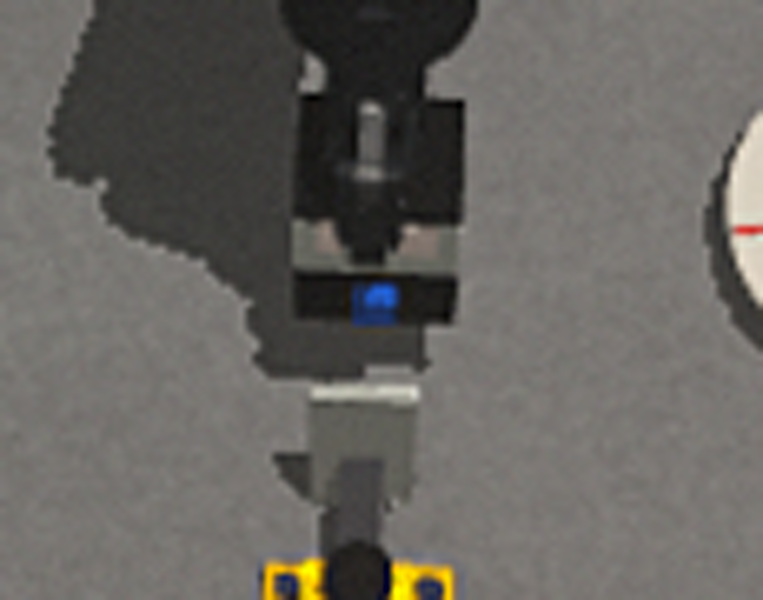

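Blue at (378,300) faces the plate at (363,392), and the finger is above the black part. I'll raise 3 mm for finger clearance and advance; forward is now tool +y.

Call:
arm_command(moves=[-1,1.5,10,-3,0,0,0,-1,0,15,0,0,0,0,-1,0,10,0,0,0,0,-1,0,0,0,0,0,0,-1,0,1.5,0,0,0,0,-1,0,1.5,0,0,0,0,-1,0,0,0,0,0,0])

```text
clock: 16.38
tcp_pos: [0.5599, -0.0007, 0.0722]
orientation: [-0.0, 0.682, 0.731, 0.0]
wrist_force: [0.4, -0.2, -3.7]
finger_gap: 0.0591
grip_force: 76.7
```

Call:
arm_command(moves=[-1,0,1.5,0,0,0,0,-1,0,1.5,0,0,0,0,-1,0,0,0,0,0,0])

```text
clock: 16.75
tcp_pos: [0.5631, -0.0005, 0.0722]
orientation: [0.0, 0.682, 0.731, 0.0]
wrist_force: [-0.5, 0.6, -4.2]
finger_gap: 0.059
grip_force: 76.7
```

Call:
arm_command(moves=[-1,0,1.5,0,0,0,0,-1,0,1.5,0,0,0,0,-1,0,0,0,0,0,0])

```text
clock: 17.12
tcp_pos: [0.5659, -0.0002, 0.0721]
orientation: [-0.0, 0.682, 0.731, -0.0]
wrist_force: [0.4, -0.0, -3.4]
finger_gap: 0.059
grip_force: 76.7
```

Call:
arm_command(moves=[-1,0,1.5,0,0,0,0,-1,0,1.5,0,0,0,0,-1,0,1.5,0,0,0,0,-1,0,0,0,0,0,0])

```text
clock: 17.62
tcp_pos: [0.5689, 0.0001, 0.0717]
orientation: [-0.001, 0.682, 0.731, -0.001]
wrist_force: [-4.6, -0.3, -2.0]
finger_gap: 0.0588
grip_force: 76.7
```

Call:
arm_command(moves=[-1,0,1.5,0,0,0,0,-1,0,1.5,0,0,0,0,-1,0,0,0,0,0,0])

```text
clock: 18.0
tcp_pos: [0.5723, 0.0003, 0.0717]
orientation: [-0.001, 0.682, 0.731, -0.001]
wrist_force: [-5.6, -0.2, -2.5]
finger_gap: 0.059
grip_force: 76.7
```

Call:
arm_command(moves=[-1,0,1.5,0,0,0,0,-1,0,1,0,0,0,0,-1,0,0,0,0,0,0])

```text
clock: 18.38
tcp_pos: [0.5748, 0.0005, 0.0717]
orientation: [-0.001, 0.682, 0.731, -0.001]
wrist_force: [-4.9, -0.9, -3.2]
finger_gap: 0.059
grip_force: 76.8
```

Call:
arm_command(moves=[-1,0,1.2,0,0,0,0,-1,0,1.2,0,0,0,0,-1,0,0,0,0,0,0])

```text
clock: 18.75
tcp_pos: [0.5748, 0.0005, 0.0716]
orientation: [-0.002, 0.682, 0.731, -0.002]
wrist_force: [-11.1, -0.9, 2.4]
finger_gap: 0.0587
grip_force: 77.4
```

Call:
arm_command(moves=[-1,0,1.2,0,0,0,0,-1,0,1,0,0,0,0,-1,0,0,0,0,0,0])

```text
clock: 19.12
tcp_pos: [0.5748, 0.0006, 0.0712]
orientation: [-0.003, 0.682, 0.731, -0.004]
wrist_force: [-15.6, -2.4, 4.9]
finger_gap: 0.0591
grip_force: 77.7
```

Solid contact at 15 N. I'll back off and check that it's flush.

Call:
arm_command(moves=[-1,0,-5,0,0,0,0,-1,0,-15,0,0,0,0,-1,0,-20,0,0,0,0,-1,0,-20,0,0,0,0,-1,0,0,0,0,0,0])

```text
clock: 19.75
tcp_pos: [0.5209, -0.0033, 0.0727]
orientation: [0.001, 0.682, 0.731, 0.001]
wrist_force: [0.4, -0.6, -3.1]
finger_gap: 0.0587
grip_force: 76.8
```

Run:
```python
from h import *
to(.497,-.290,.10,4)
p,d=read_camera("scene")
cv2.imwrite("pics/g7.png",cv2.resize(p[155:210,285:355],(763,600),interpolation=cv2.INTER_CUBIC))
```

```text
t 19.75 tcp [ 0.5209 -0.0033  0.0727] th 4.0 z [ 0.002  0.    -1.   ] F [ 0.4 -0.6 -3.1] M [ 0.04  0.02 -0.05] gap 0.0587 grip 76.8
shift mm [-284.3  -43.8  -27.5] rz 0.0
```

View pics/g7.png

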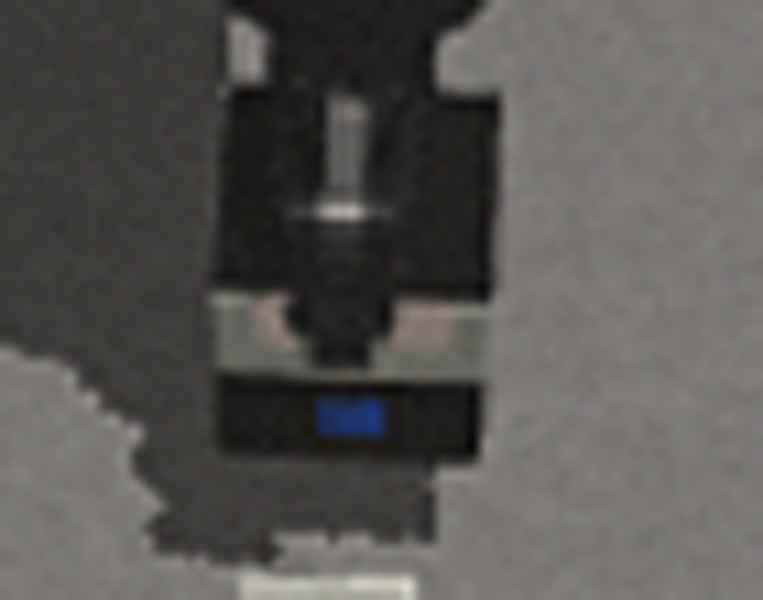

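The blue latch at (350,415) is now a uniform face with no lit top, so it is flush too. I'll carry the case to the mat; it sits about 3 mm toward +y of the TCP.

Call:
arm_command(moves=[-1,-30,-5.2,-10,0,0,0,-1,-40,-5.2,-10,0,0,0,-1,-45,-5.2,0,0,0,0,-1,-45,-5.2,0,0,0,0,-1,-45,-5.2,0,0,0,0,-1,-40,-5.2,0,0,0,0,-1,-28,-5.2,0,0,0,0,-1,-14.6,-5.2,0,0,0,0])

```text
clock: 20.8
tcp_pos: [0.5005, -0.2957, 0.0923]
orientation: [0.001, 0.682, 0.731, 0.0]
wrist_force: [0.1, 0.2, -2.9]
finger_gap: 0.0589
grip_force: 76.9
```

Call:
arm_command(moves=[-1,0,0,15,0,0,0,-1,0,0,15,0,0,0,-1,0,0,15,0,0,0,-1,0,0,10,0,0,0,-1,0,0,5,0,0,0,-1,0,0,0,0,0,0])

```text
clock: 21.55
tcp_pos: [0.4992, -0.293, 0.0319]
orientation: [-0.0, 0.682, 0.732, 0.0]
wrist_force: [-1.0, -0.2, -2.7]
finger_gap: 0.0591
grip_force: 76.9
```

```bash
python3 -c "
from h import *
to(.4995,-.293,.0186,4)"
```

```text
t 21.55 tcp [ 0.4992 -0.293   0.0319] th 4.03 z [-0.  0. -1.] F [-1.  -0.2 -2.7] M [ 0.04 -0.03 -0.02] gap 0.0591 grip 76.9
shift mm [-0.1  0.3 13.3] rz 0.0
```

Call:
arm_command(moves=[-1,0,0,4,0,0,0,-1,0,0,4,0,0,0,-1,0,0,2,0,0,0,-1,0,0,0,0,0,0])

```text
clock: 22.05
tcp_pos: [0.4991, -0.2932, 0.022]
orientation: [-0.0, 0.682, 0.731, 0.0]
wrist_force: [-0.2, 0.3, -4.2]
finger_gap: 0.0592
grip_force: 76.9
```

Call:
arm_command(moves=[-1,0,0,1,0,0,0,-1,0,0,1,0,0,0,-1,0,0,0,0,0,0])

```text
clock: 22.42
tcp_pos: [0.4992, -0.2932, 0.0201]
orientation: [-0.0, 0.682, 0.731, 0.0]
wrist_force: [0.5, -0.6, -3.1]
finger_gap: 0.059
grip_force: 76.9
```

Call:
arm_command(moves=[-1,0,0,1,0,0,0,-1,0,0,0,0,0,0])

```text
clock: 22.68
tcp_pos: [0.4992, -0.2931, 0.0191]
orientation: [-0.0, 0.682, 0.731, 0.0]
wrist_force: [-1.0, 0.3, -2.8]
finger_gap: 0.0589
grip_force: 76.9
```

Call:
arm_command(moves=[-1,0,0,0.7,0,0,0,-1,0,0,0.5,0,0,0,-1,0,0,0,0,0,0])

```text
clock: 23.05
tcp_pos: [0.4994, -0.2932, 0.0187]
orientation: [0.0, 0.682, 0.731, 0.0]
wrist_force: [-2.4, 1.3, 5.4]
finger_gap: 0.0587
grip_force: 77.8
```

Call:
arm_command(moves=[-1,0,0,0.7,0,0,0,-1,0,0,0,0,0,0])

```text
clock: 23.3
tcp_pos: [0.4993, -0.2932, 0.0186]
orientation: [0.0, 0.682, 0.731, -0.0]
wrist_force: [-2.9, 3.7, 10.3]
finger_gap: 0.0588
grip_force: 78.7
```

It has touched down. I'll relax the downward push, open and withdraw.

Call:
arm_command(moves=[-1,0,0,-1.2,0,0,0,-1,0,0,0,0,0,0,1,0,0,0,0,0,0,1,0,0,0,0,0,0,1,0,0,0,0,0,0,1,0,0,0,0,0,0,1,0,0,0,0,0,0,1,0,0,0,0,0,0])

```text
clock: 24.3
tcp_pos: [0.4993, -0.2932, 0.0185]
orientation: [0.0, 0.682, 0.731, 0.0]
wrist_force: [-0.3, 0.2, 0.7]
finger_gap: 0.0854
grip_force: 0.0
```

Call:
arm_command(moves=[1,0,0,-15,0,0,0,1,0,0,-25,0,0,0,1,0,0,-35,0,0,0,1,0,0,-35,0,0,0,1,0,-50,-20,0,0,0,1,0,-50,0,0,0,0,1,0,-30,0,0,0,0,1,0,0,0,0,0,0])

```text
clock: 25.3
tcp_pos: [0.3682, -0.3024, 0.1499]
orientation: [0.001, 0.683, 0.731, -0.0]
wrist_force: [0.1, 0.3, 0.5]
finger_gap: 0.0855
grip_force: 0.0
```

Run:
```python
from h import *
st()
for n in("scene","top"):
    p,d=read_camera(n);C=cloud(n,d);X,Y,z=C[...,0],C[...,1],C[...,2]
    m=(d>0)&(abs(X-.5)<.1)&(abs(Y+.29)<.1)&(z>.07)&(z<.1)
    P=C[m];print(n,len(P),len(P) and (cv2.minAreaRect((P[:,:2]*1000).astype(np.float32)),np.median(P[:,2])))
    if n=="scene":cv2.imwrite("pics/end.png",cv2.resize(p[110:230,150:310],(800,600),interpolation=cv2.INTER_CUBIC))
```

```text
t 25.3 tcp [ 0.3682 -0.3024  0.1499] th 3.87 z [ 0.001 -0.001 -1.   ] F [0.1 0.3 0.5] M [0.03 0.04 0.  ] gap 0.0855 grip 0.0
scene 455 (((501.47015380859375, -290.228515625), (64.7857437133789, 68.56412506103516), 4.146435737609863), np.float64(0.0813118159740831))
top 326 (((501.4643859863281, -289.836669921875), (60.83941650390625, 68.91499328613281), 3.2065799236297607), np.float64(0.08409411799022737))
```

View pics/end.png

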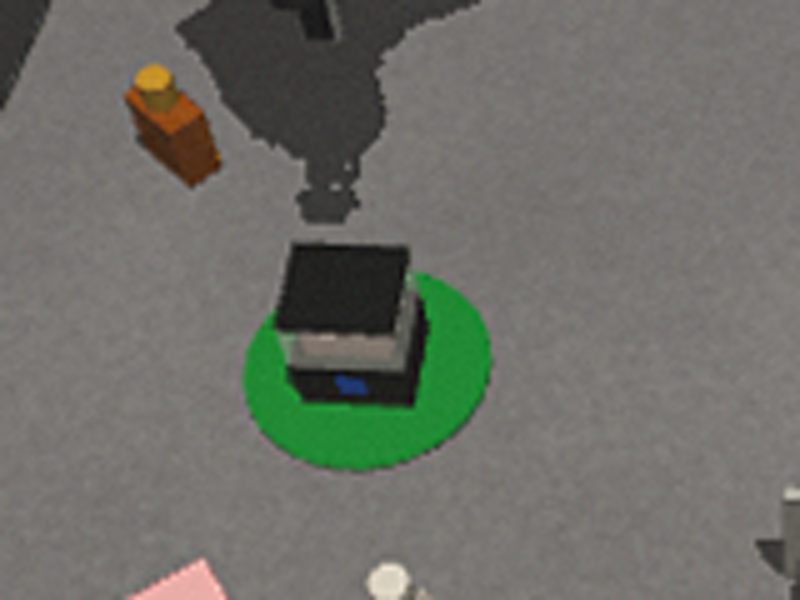

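The case stands upright at the mat's centre, measured at (0.501,-0.290), with its blue latch at (350,385) flush and the gripper clear of it.

```bash
python3 -c "
from workcell import hand_in
print(hand_in())"
```

```text
the job is handed in; nothing more can be done
None
```

I pushed both latches flush against the plate (force up to about 16 N) and left the case upright and released at the mat's centre, handed in at about 25 s; my first grasp missed because the reported tool height was 31 mm low, and the shut fingers pressed the lid with about 18 N, with no visible damage.

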